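# Unhook the pressure plate and clamp it against the mould

### The job

Take the larger of the two aluminium pressure plates off its display peg: lift it so that its slot clears the peg's upturned tip and ease it along the wire by feel, without forcing it against the peg. Stand it upright on the floor of the mould clamp, tab up, between the rubber mould and the sliding jaw, then push the jaw's black knob gently until plate and mould are held snug against the back jaw. Leave the smaller plate hanging on its peg and the mould standing in the clamp.

Things in the scene. Friction and masses are not known exactly. Their poses are not given: they have to be found in the camera images.
- rack: Fixed grey plate rack: base 136 mm wide, 8 mm thick, two posts, cross bar 12 mm deep, its top 120 mm above the bench, carrying two wire pegs. Origin on the bench under the bar; the pegs run along its -x, at y = +40 and -40 mm, the wire's top 122 mm above the bench. A few newtons from the plate on a peg are fine, 10 N is forcing it
- peg_a: One peg: 6 mm steel wire, at its y = +40 or -40 mm. Origin on the wire's centre line 52 mm in front of the bar, axes as the rack's. Straight and level behind that; from there to the tip, 60 mm on, bent in use by 5 to 9 degrees, up or down: no pose shows which, feel for it. The last 6 mm is turned up and cut square, 12 mm above the top of the wire. In its rubber bush the wire gives 1 mm per 8 N
- peg_b: The other peg, the same but with a bend of its own (up or down, 5 to 9 degrees)
- big_plate: Larger plate, 8 mm aluminium, 0.13 to 0.2 kg, hung 30 to 42 mm in front of the bar on either peg. Face 58 x 72 mm, above it a tab 44 mm wide with a slot 16 mm wide, 21.5 mm tall. Origin: middle of the slot's top edge, mid thickness; x through the thickness (along the peg), y along the width, z up. Tab's top edge at z = 30 mm, solid metal down to z = 0: grip here. Lower edge z = -101.5 mm
- small_plate: Smaller plate, same thickness, tab, slot, origin and axes, but its face is only 44 mm wide and 54 mm tall. Hangs on the other peg and stays there
- big_plate_foot (a point): Middle of the larger plate's lower edge, axes as the plate's
- clamp: Fixed dark mould clamp. Base 106 x 94 mm, its top (the floor) 10 mm above the bench; back jaw up to 64 mm high, face at x = 44 mm; guide rods 8 mm thick along x at y = +38 and -38 mm, 22 mm high; front cross plate x = -45 to -37 mm, 33 mm high. Origin on the bench, x from the knob to the back jaw
- clamp_mould: Loose pink rubber mould, 0.09 kg, standing on end on the clamp's floor at the back jaw: 68 mm tall, 52 mm wide, 24.5 mm thick. Origin: middle of the face at the back jaw; own x up, own z to the sliding jaw (free face at z = 24.5 mm)
- seat (a point): Point of the clamp's floor where the middle of the plate's lower edge stands once clamped, 4 mm in front of the mould's free face; axes as the clamp's
- jaw (a joint): Travel of the sliding aluminium jaw towards the mould, m, from 0 (open); starts at 0 to 0.010. Gap between its face (56 mm wide, up to 57 mm above the bench) and the mould = 31.5 mm less the travel; 0.0235 holds plate and mould snug. About 3 N of friction; it stays where it is left
- knob (a point): Middle of the front face of the jaw's black push knob (26 mm across, 30 mm above the bench, 64 mm in front of the jaw's pressing face). Push along the clamp's +x: 3 N moves the jaw, the force rises once plate and mould are tight; 6 to 12 N is snug, 25 N too much
- spare_mould: Bystander: pink mould 68 x 46 x 20 mm lying on the cover, origin under its middle; leave it alone

How it is judged:
By the outcome, as a careful person would: the job done as asked, in the order asked, and still so for the second after the job is handed in, with the robot touching nothing.
It also fails if it takes over 72 s, if anything falls off the work surface, if the arm or the gripper's body presses on something with over 40 N, if the wrist force passes 120 N, or if a joint passes its speed limit or range.

### The arm

A 6-joint arm with a two-finger parallel gripper is mounted at the origin on a cart in front of the work surface, level with it; the furniture and walls round the work are solid. World frame = base frame: x ahead of the robot, y to its left, z up, the work surface at z = 0. Lengths are in m, angles in rad, forces in N, time in s.
With the tool pointing down it reaches from about 0.35 to 0.975 m from the base axis. Payload 4.9 kg.
Tool frame: the origin (TCP) lies on the centre line of the jaws, within the pads' length; the fingertips stand ctrl.nose_length ahead of it and the grasp point (between the pads) lies 2 mm behind it (ctrl.nose_length is the distance from the TCP to the fingertips, in m); z points along the fingers, y is the direction in which the jaws open and shut (so a half turn about z gives the same grasp; the last joint's range is limited). The gripper opens to 85 mm and grips with 20 to 120 N. Pads are 22 mm wide; open, the fingers measure 114 mm over their backs; the gripper's body (76 mm by 85 mm) begins 54 mm behind the grasp point. The pads swing forward as they close: fully open they stand 13 mm farther back than shut.
Start: joints at [1.093, 0.053, 1.613, -0, 1.476, -0.119], TCP at [0.219, 0.585, 0.248] pointing down, gripper open.
Joint ranges: [-3.01, 3.01], [-1.01, 2.22], [0.06, 2.58], [-1.02, 4.17], [0.09, 2.62], [-3.14, 3.14]. Speed limits (rad/s): [2.57, 2.57, 3.14, 3.14, 3.14, 3.14].

### API

Orientations are given as a rotation vector (axis times angle).
In Python, from station import sensors, get_image, order, ctrl gives the robot as it stands.
- The arm moves only by the tool move_arm, never from a script. Its argument "increments" is a list of rows, each a list of 5 numbers: the shift along the tool's x, y, z in cm, then the turn about the tool's z in degrees, then the finger opening in cm, from 0 to 8.54. In form: [[dx, dy, dz, twist, gripper], ...]. A call has 1 to 5 rows; each row is the pose to reach, as a shift and turn from the pose commanded when the call began, along the tool's axes at that moment; what a row does not reach only later rows make up. A row lasts 1/8 s, in which the tool goes at most 62.5 mm and 10.7 degrees, less where a joint would pass 70% of its speed; a pose out of reach is approached as far as the arm can. A call with a gripper value outside its range is refused whole. The fingers move at their own pace and stop on an object; "newtons" is the grip in N (left out, the last holds). Time passes only in rows, so rows that repeat a pose let the fingers close. It gives the time, the measured TCP pose, the force and the opening at its end, in the units of the state.
- sensors.get_obs(): the state, without advancing time (a new reading comes with each control period).
- get_image(name): name is "side" or "top" or "wrist"; returns a dict with "image" (480x640x3 uint8, red, green, blue), "K" (3x3 intrinsics, pixels), "R" (3x3) and "t" (3): a world point X has camera coordinates R X + t. Camera axes: x right, y down, z forward; pixel columns grow to the right and rows downward; lengths in m; the calibration is good to about 2 mm. A picture is of the moment at which its call begins. There is no depth.
- order.finish_job(): hands the job in, once; it reports no verdict.
The state is a dict: "t": time; "q": joint angles; "dq": joint speeds; "effort": joint torques, N m; "tool_pos": TCP position; "tool_rot": TCP orientation; "contact_force": force on the tool from outside, world axes, zero at the start; "wrist_torque": the same for the moment, N m; "opening": finger opening in m.
Only numpy, scipy, OpenCV 4.12 (cv2) and the standard library are available. Lean on these libraries where they do the work, as an engineer would, in place of code of your own. Each camera call takes 0.05 s, during which the arm holds its last target.

## Working session

There is one attempt and no reset: what is moved stays moved. The work goes in short steps, Python scripts to look and compute and a tool call to move; the robot and the scene stay as the last step left them, time stands still between calls to the robot, and variables do not carry over. Pictures are saved under pics/ and viewed, and the job is handed in when it is done.

Besides the shell and the picture viewer there is one more tool, called after ">>>" by a JSON object that holds its "fn" and its "kwargs", one argument or row to a line. move_arm: Moves the arm, as the interface text tells. Its arguments: {"type":"object","properties":{"increments":{"type":"array"},"newtons":{"type":"number"}},"required":["increments"]}

```bash
ls; mkdir -p pics
python3 - <<'E'
from station import sensors,get_image,ctrl
import cv2,numpy as np
o=sensors.get_obs();print(o);print(ctrl.nose_length)
for n in ["side","top","wrist"]:
    d=get_image(n);cv2.imwrite(f"pics/{n}0.png",d["image"][:,:,::-1]);print(n,d["K"],d["R"],d["t"])
    np.savez(f"pics/{n}0.npz",**d)
E
```

```text
pics
{'t': 0.0, 'q': array([ 1.09299666e+00,  5.33766901e-02,  1.61432790e+00,  1.42974731e-05,
        1.47600392e+00, -1.18996588e-01]), 'dq': array([-0.00086776, -0.00079848, -0.00107168,  0.00161003, -0.00046296,
       -0.00201778]), 'effort': array([-2.57963395e-03, -3.93651259e+01, -3.70184147e+01, -1.95406228e-04,
        6.67635089e-03,  2.03639797e-05]), 'tool_pos': array([0.21918608, 0.58466179, 0.24703044]), 'tool_rot': array([-0.56047656, -3.09054476,  0.0031695 ]), 'contact_force': array([-0.70774565,  0.27838772, -0.41269553]), 'wrist_torque': array([0.00605617, 0.01293718, 0.00896485]), 'opening': 0.08542511791420083}
0.017
side [[581.54693513   0.         324.6069249 ]
 [  0.         581.54693513 229.70550017]
 [  0.           0.           1.        ]] [[ 0.99419331  0.1065549   0.0150236 ]
 [ 0.08248626 -0.66496399 -0.74230648]
 [-0.06910624  0.73923538 -0.66989207]] [-0.41767222 -0.15873534  1.19920675]
top [[533.6422791    0.         321.22531334]
 [  0.         533.6422791  237.95817459]
 [  0.           0.           1.        ]] [[ 0.00326024 -0.99992011 -0.01221222]
 [-0.99619583 -0.00218414 -0.08711539]
 [ 0.08708175  0.01244978 -0.99612337]] [-0.29734779  0.47947036  0.90700052]
wrist [[358.51977705   0.         313.37211354]
 [  0.         358.51977705 243.62324806]
 [  0.           0.           1.        ]] [[ 0.35074568  0.93646746 -0.00248226]
 [ 0.89981047 -0.33627937  0.27795198]
 [ 0.25945825 -0.09972402 -0.96059176]] [-0.62383707 -0.0370021   0.37856594]
```

View pics/side0.png

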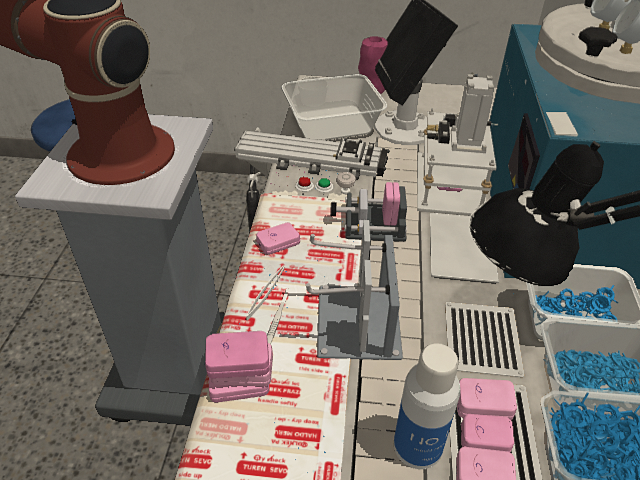

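View pics/top0.png

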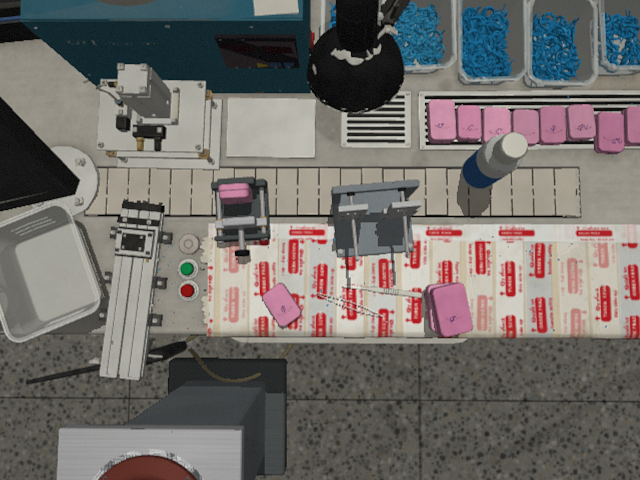

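View pics/wrist0.png

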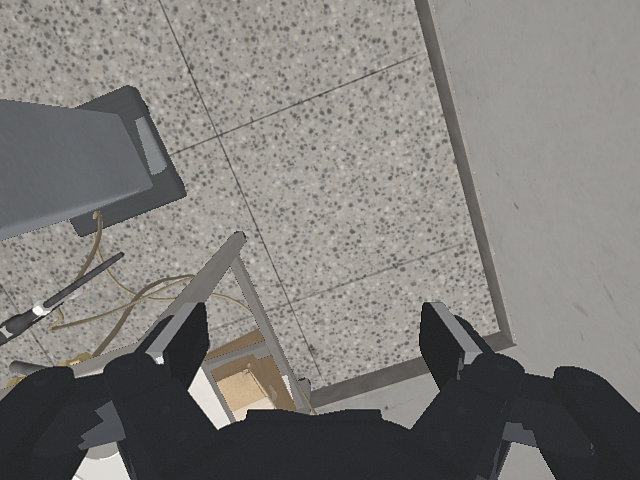

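Run:
```python
import cv2
a=cv2.imread("pics/top0.png");b=cv2.imread("pics/side0.png")
cv2.imwrite("pics/c1.png",cv2.resize(a[165:300,315:435],None,fx=5,fy=4.4,interpolation=cv2.INTER_CUBIC) if 0 else cv2.resize(a[170:290,320:430],None,fx=5,fy=5,interpolation=cv2.INTER_CUBIC))
cv2.imwrite("pics/c2.png",cv2.resize(a[165:275,200:290],None,fx=5,fy=5,interpolation=cv2.INTER_CUBIC))
cv2.imwrite("pics/c3.png",cv2.resize(b[175:365,260:420],None,fx=3,fy=3,interpolation=cv2.INTER_CUBIC))
```

```text
(no output)
```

View pics/c1.png

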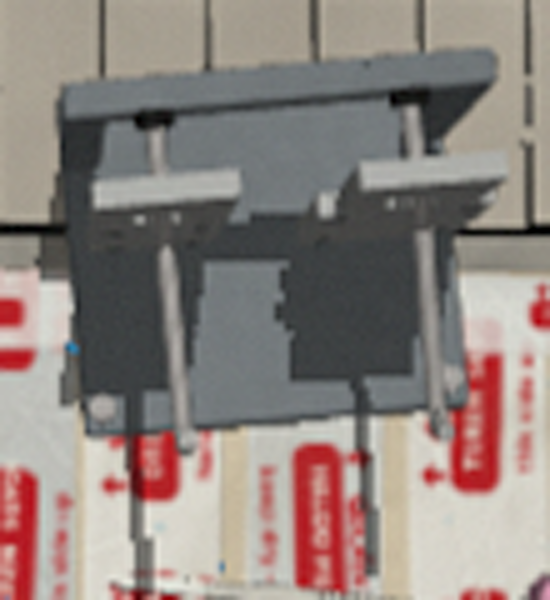

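View pics/c2.png

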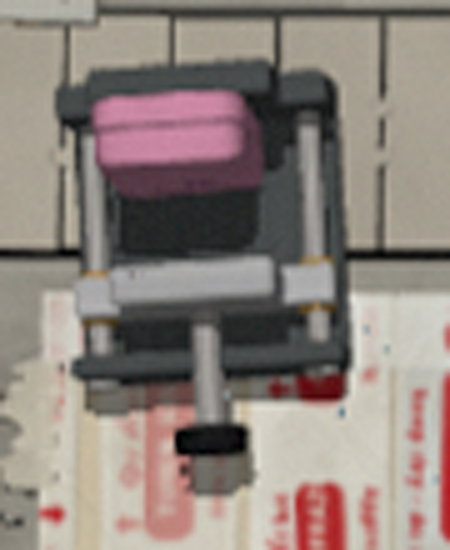

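View pics/c3.png

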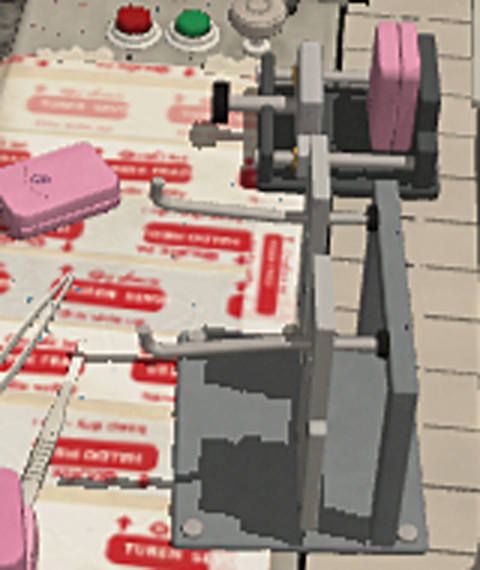

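```bash
cat > h.py <<'E'
import numpy as np,cv2
def load(n): return np.load(f"pics/{n}.npz")
def ray(d,p,z):
    K,R,t=d["K"],d["R"],d["t"]
    v=R.T@np.linalg.inv(K)@np.array([p[0],p[1],1.]); c=-R.T@t
    return c+v*(z-c[2])/v[2]
def tri(d1,p1,d2,p2):
    A=[];b=[]
    for d,p in((d1,p1),(d2,p2)):
        P=d["K"]@np.c_[d["R"],d["t"]]
        for r,u in((0,p[0]),(1,p[1])):
            q=P[r]-u*P[2];A.append(q[:3]);b.append(-q[3])
    X,res,_,_=np.linalg.lstsq(np.array(A),np.array(b),rcond=None)
    return X
def proj(d,X):
    c=d["R"]@X+d["t"];q=d["K"]@c;return q[:2]/q[2]
E
python3 - <<'E'
from h import *
d=load("top0");np.set_printoptions(precision=4,suppress=True)
def c1(p):return (p[0]/5+320-.4,p[1]/5+170-.4)
def c2(p):return (p[0]/5+200-.4,p[1]/5+165-.4)
def show(n,ps,z,f):
    P=[ray(d,f(p),z) for p in ps];print(n);[print("  ",p[:2]) for p in P]
    return np.array(P)
P=show("bar BL BR FR FL",[(64,90),(495,50),(493,77),(66,118)],.12,c1)
print(np.linalg.norm(P[0]-P[1]),np.degrees(np.arctan2(*(P[0]-P[1])[[0,1]])),np.degrees(np.arctan2(*(P[3]-P[2])[[0,1]])))
for n,q in(("R",[(358,165),(500,152),(505,180),(362,190)]),("L",[(93,182),(240,170),(240,195),(95,208)])):
    P=show(n,q,.152,c1);print(np.linalg.norm(P[0]-P[1]),P.mean(0),np.degrees(np.arctan2(*(P[0]-P[1])[[0,1]])))
show("pegtips L R",[(186,443),(440,430)],.134,c1)
show("pegroots",[(155,128),(408,103)],.122,c1)
P=show("jawtop",[(112,272),(272,258),(272,295),(113,305)],.057,c2);print(np.linalg.norm(P[0]-P[1]),np.degrees(np.arctan2(*(P[0]-P[1])[[0,1]])))
P=show("mouldtop",[(92,96),(240,90),(246,158),(100,165)],.078,c2)
P=show("backjaw",[(90,70),(270,60)],.064,c2)
P=show("knobtop",[(177,440),(246,435)],.043,c2);print(P.mean(0))
P=show("frontplate",[(72,370),(350,355)],.033,c2)
E
```

```text
bar BL BR FR FL
   [ 0.5503 -0.3145]
   [ 0.563  -0.4486]
   [ 0.5545 -0.4479]
   [ 0.5414 -0.3151]
0.13477910641230673 -5.426136085827461 -5.613093267159704
R
   [ 0.5218 -0.4019]
   [ 0.5258 -0.4442]
   [ 0.5174 -0.4456]
   [ 0.5143 -0.403 ]
0.04250713258354688 [ 0.5198 -0.4237  0.152 ] -5.363172075503519
L
   [ 0.5166 -0.3229]
   [ 0.5203 -0.3667]
   [ 0.5128 -0.3667]
   [ 0.5088 -0.3235]
0.04401058530296568 [ 0.5146 -0.345   0.152 ] -4.793420006493006
pegtips L R
   [ 0.4396 -0.3514]
   [ 0.4437 -0.4282]
pegroots
   [ 0.538  -0.3427]
   [ 0.5459 -0.4211]
jawtop
   [ 0.5084 -0.1304]
   [ 0.5133 -0.1839]
   [ 0.5008 -0.1841]
   [ 0.4973 -0.1309]
0.05377683872543797 -5.131659352923756
mouldtop
   [ 0.5641 -0.1269]
   [ 0.5661 -0.1756]
   [ 0.5436 -0.1779]
   [ 0.5412 -0.1299]
backjaw
   [ 0.5756 -0.1231]
   [ 0.579  -0.1833]
knobtop
   [ 0.453  -0.1507]
   [ 0.4548 -0.174 ]
[ 0.4539 -0.1624  0.043 ]
frontplate
   [ 0.4776 -0.1125]
   [ 0.4829 -0.2078]
```

```bash
cat >> h.py <<'E'
from scipy.spatial.transform import Rotation as Ro
def plan(pos,yaw=None,obs=None):
    "world pos, yaw (deg) = direction of tool y in world -> dx dy dz cm, twist deg from the present pose"
    from station import sensors
    o=obs or sensors.get_obs()
    R=Ro.from_rotvec(o["tool_rot"]).as_matrix()
    s=R.T@(np.array(pos)-o["tool_pos"])*100
    cur=np.degrees(np.arctan2(R[1,1],R[0,1]))
    tw=0 if yaw is None else -((yaw-cur+180)%360-180)
    return np.round(s,2),round(tw,2),round(cur,2)
E
python3 - <<'E'
from h import *
d=load("wrist0");o=None
from station import sensors
o=sensors.get_obs();R=Ro.from_rotvec(o["tool_rot"]).as_matrix()
print(R.T@(-d["R"].T@d["t"]-o["tool_pos"]),d["R"]@R)
for p in [(.25,.3,.33),(.38,0,.33),(.45,-.25,.33)]: print(plan(p,5.3))
E
```

```text
[ 6.99328751e-02 -9.63067002e-06 -1.25043850e-01] [[ 4.59250784e-04  9.99999550e-01  8.29571673e-04]
 [-9.60545913e-01  6.71852780e-04 -2.78120652e-01]
 [-2.78121084e-01 -6.69114553e-04  9.60545790e-01]]
(array([-12.88, -25.6 ,  -8.23]), np.float64(64.14), np.float64(69.44))
(array([-35.58, -49.12,  -8.19]), np.float64(64.14), np.float64(69.44))
(array([-50.92, -70.07,  -8.16]), np.float64(64.14), np.float64(69.44))
```

>>> {"fn": "move_arm", "kwargs": {
  "increments": [
    [-2,-5,-4,10,8.5],
    [-5,-10,-8,20,8.5],
    [-8,-15,-8.2,30,8.5],
    [-11,-20,-8.2,40,8.5],
    [-13,-25.5,-8.2,50,8.5]
  ]
}}

```text
t: 0.78
tool_pos: [0.2517, 0.2989, 0.3303]
tool_rot: [1.821, 2.559, 0.0]
contact_force: [1.1, 0.1, -0.3]
opening: 0.0854
```

Run:
```python
from h import *
for p in [(.38,0,.33),(.44,-.25,.33)]: print(plan(p,5.3))
```

```text
(array([-32.45,   2.33,   0.05]), np.float64(13.82), np.float64(19.12))
(array([-5.803e+01, -1.900e-01,  5.000e-02]), np.float64(13.82), np.float64(19.12))
```

>>> {"fn": "move_arm", "kwargs": {
  "increments": [
    [-6,0.5,0,4,8.5],
    [-12,1,0,8,8.5],
    [-18,1.5,0,13.8,8.5],
    [-24,2,0,13.8,8.5],
    [-30,2,0,13.8,8.5]
  ]
}}

```text
t: 1.4
tool_pos: [0.3706, 0.0226, 0.3302]
tool_rot: [2.109, 2.327, 0.001]
contact_force: [1.7, 1.7, 0.3]
opening: 0.085
```

Run:
```python
from h import *
for p in [(.44,-.20,.33)]: print(plan(p,5.3))
```

```text
(array([-2.283e+01,  4.720e+00,  2.000e-02]), np.float64(0.33), np.float64(5.63))
```

>>> {"fn": "move_arm", "kwargs": {
  "increments": [
    [-5,4,0,0.3,8.5],
    [-10,9,0,0.3,8.5],
    [-11,13.5,0,0.3,8.5],
    [-11,13.5,0,0.3,8.5]
  ]
}}

```text
t: 1.9
tool_pos: [0.5172, -0.0729, 0.3269]
tool_rot: [-2.113, -2.317, 0.004]
contact_force: [-0.4, -0.3, -0.2]
opening: 0.085
```

```bash
cat >> h.py <<'E'
def snap(n,tag):
    from station import get_image
    d=get_image(n);cv2.imwrite(f"pics/{n}{tag}.png",d["image"][:,:,::-1]);np.savez(f"pics/{n}{tag}.npz",**d);return d
E
python3 - <<'E'
from h import *
snap("wrist","1")
for p in [(.44,-.20,.33),(.45,-.25,.33),(.46,-.30,.3)]: print(plan(p,5.3))
E
```

```text
(array([-12.03,  -8.75,  -0.17]), np.float64(0.0), np.float64(5.3))
(array([-17.1 ,  -8.22,  -0.18]), np.float64(0.0), np.float64(5.3))
(array([-22.17,  -7.67,   2.81]), np.float64(0.0), np.float64(5.3))
```

View pics/wrist1.png

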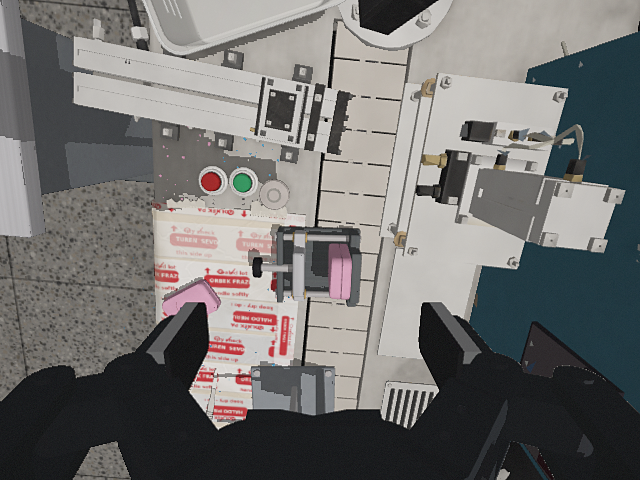

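>>> {"fn": "move_arm", "kwargs": {
  "increments": [
    [-5,-2,0,0,8.5],
    [-11,-5,2,0,8.5],
    [-16,-7,4,0,8.5],
    [-19.5,-7,6,0,8.5],
    [-19.5,-7,6,0,8.5]
  ]
}}

```text
t: 2.58
tool_pos: [0.4621, -0.2729, 0.2687]
tool_rot: [-2.117, -2.317, 0.001]
contact_force: [-0.1, -0.0, -0.1]
opening: 0.0852
```

Run:
```python
from h import *
snap("wrist","2")
```

```text
(no output)
```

View pics/wrist2.png

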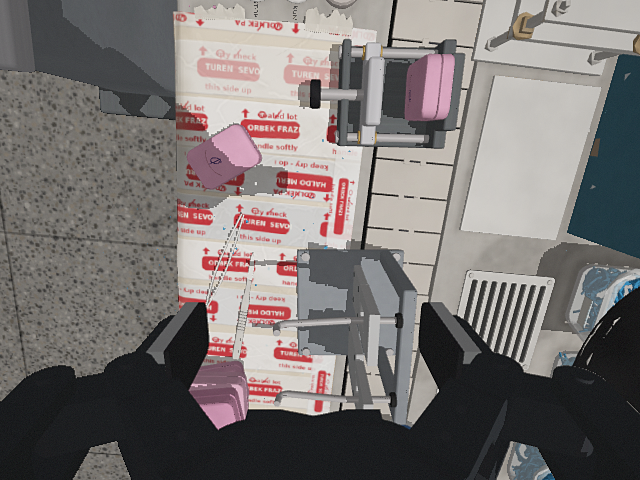

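Run:
```python
import cv2
a=cv2.imread("pics/wrist2.png")
cv2.imwrite("pics/d1.png",cv2.resize(a[235:420,240:430],None,fx=4,fy=3.2) if 0 else cv2.resize(a[240:420,245:435],None,fx=3.3,fy=3.3,interpolation=cv2.INTER_CUBIC))
cv2.imwrite("pics/d2.png",cv2.resize(a[30:155,290:470],None,fx=4.4,fy=4.4,interpolation=cv2.INTER_CUBIC))
```

```text
(no output)
```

View pics/d1.png

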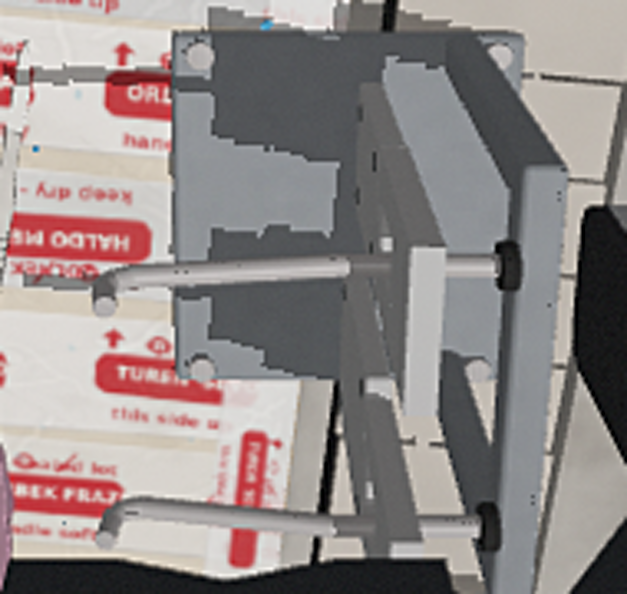

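View pics/d2.png

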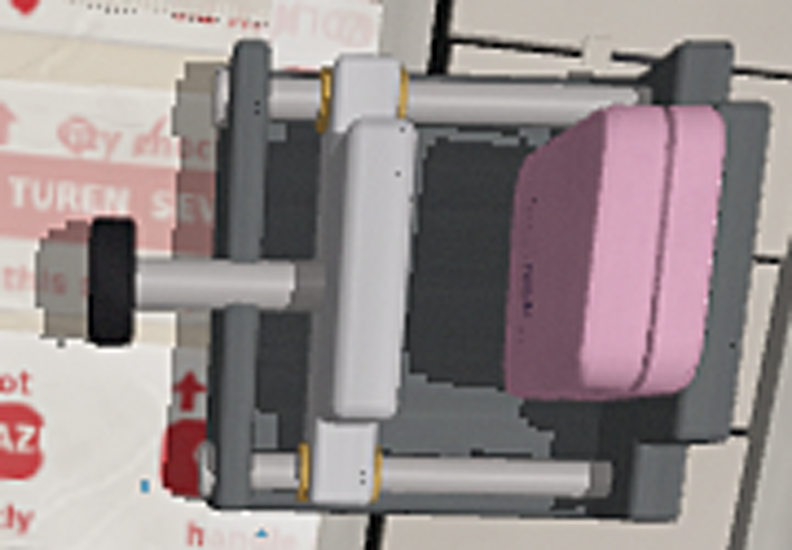

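Run:
```python
from h import *
np.set_printoptions(precision=1,suppress=True)
for v,f in (("wrist2",lambda q:(q-[245,240])*3.3),("side0",lambda q:(q-[260,175])*3),("top0",lambda q:(q-[320,170])*5)):
  d=load(v);print(v)
  y=np.radians(5.3);ex=np.array([np.cos(y),np.sin(y),0]);ey=np.array([-np.sin(y),np.cos(y),0])
  for n,o in(("L",[.5146,-.345,.122]),("R",[.5198,-.4237,.122])):
    for s,w,h in(("big",.029,.1015),("small",.022,.0835)):
        for sg in(1,-1):
            P=[np.array(o)-.004*ex+sg*ey*w+[0,0,z] for z in(-.0295,-h)]
            print(n,s,sg,[f(proj(d,p)) for p in P])
    print(n,"tab",[f(proj(d,np.array(o)+sg*.022*ey-.004*ex+[0,0,.03])) for sg in(1,-1)])
```

```text
wrist2
L big 1 [array([377.8, 120.9]), array([351.3,  41.5])]
L big -1 [array([371. , 310.7]), array([346.7, 202.2])]
L small 1 [array([376.9, 144.8]), array([356.4,  79.5])]
L small -1 [array([371.8, 288.8]), array([352.5, 206.3])]
L tab [array([408.9, 246.2]), array([401.2, 415.2])]
R big 1 [array([361.5, 374.6]), array([339.1, 256.9])]
R big -1 [array([355.7, 541.6]), array([335.1, 401.4])]
R small 1 [array([360.7, 395.6]), array([343.4, 301.2])]
R small -1 [array([356.4, 522.3]), array([340.2, 414.6])]
R tab [array([387. , 538.9]), array([380.8, 683.9])]
side0
L big 1 [array([304.3, 214.3]), array([296.4, 313.4])]
L big -1 [array([308.3, 299. ]), array([299.8, 398.3])]
L small 1 [array([304.8, 224. ]), array([298.7, 299.4])]
L small -1 [array([307.8, 288.3]), array([301.4, 363.8])]
L tab [array([312. , 133.3]), array([315.5, 197.1])]
R big 1 [array([305.4, 331.6]), array([296.9, 430.9])]
R big -1 [array([309.8, 429.4]), array([300.6, 528.1])]
R small 1 [array([305.9, 342.8]), array([299.4, 418.3])]
R small -1 [array([309.2, 417. ]), array([302.3, 492.2])]
R tab [array([313.8, 251.4]), array([317.6, 325.5])]
top0
L big 1 [array([ 67.4, 234. ]), array([ 65.2, 260.3])]
L big -1 [array([247.7, 217.7]), array([231.6, 245.2])]
L small 1 [array([ 89.2, 232. ]), array([ 86.2, 252.2])]
L small -1 [array([226. , 219.7]), array([214.9, 240.6])]
L tab [array([ 92.9, 206.6]), array([239.9, 193.4])]
R big 1 [array([313.2, 218.3]), array([292. , 245.8])]
R big -1 [array([493.7, 202. ]), array([458.5, 230.7])]
R small 1 [array([335. , 216.3]), array([317.4, 237.5])]
R small -1 [array([471.9, 204. ]), array([446.3, 225.8])]
R tab [array([357.1, 189.8]), array([504.2, 176.4])]
```

Run:
```python
from h import *
np.set_printoptions(precision=4,suppress=True)
a=load("top0");b=load("side0");c=load("wrist2")
for n,p,q,r in(("R tip",(440,432),(145,330),(105,541)),("L tip",(186,445),(157,185),(105,305)),("Rtabtop L near",(362,190),(314,254),(387,540)),("Ltabtop FL",(95,208),(311,135),(411,247)),("bushR",(408,97),(383,342),(488,525)),("bushL",(153,120),(374,216),(508,265))):
    p=np.array(p)/5+[320-.4,170-.4];q=np.array(q)/3+[260-.3,175-.3];r=np.array(r)/3.3+[245-.3,240-.3]
    print(n,tri(a,p,b,q),tri(c,r,b,q),tri(a,p,c,r))
```

```text
R tip [ 0.443  -0.43    0.1227] [ 0.4429 -0.432   0.1248] [ 0.4436 -0.429   0.1282]
L tip [ 0.4384 -0.3513  0.137 ] [ 0.4386 -0.3526  0.1381] [ 0.4392 -0.3512  0.1399]
Rtabtop L near [ 0.5139 -0.4031  0.1519] [ 0.5136 -0.4027  0.1514] [ 0.5143 -0.4032  0.1507]
Ltabtop FL [ 0.5082 -0.3236  0.1516] [ 0.508  -0.3236  0.1517] [ 0.5088 -0.3235  0.1518]
bushR [ 0.5476 -0.4216  0.1196] [ 0.5474 -0.4216  0.1195] [ 0.5483 -0.4215  0.1195]
bushL [ 0.5407 -0.3422  0.1202] [ 0.5408 -0.3421  0.1201] [ 0.5409 -0.3421  0.12  ]
```

Run:
```python
from h import *
for p in [(.5195,-.4237,.2),(.5195,-.4237,.144)]: print(plan(p,5.2))
```

```text
(array([-15.63,   4.25,   6.98]), np.float64(0.06), np.float64(5.26))
(array([-15.63,   4.25,  12.58]), np.float64(0.06), np.float64(5.26))
```

>>> {"fn": "move_arm", "kwargs": {
  "increments": [
    [-6,1.5,0,0,5],
    [-12,3.2,2,0,5],
    [-15.6,4.25,4,0,5],
    [-15.6,4.25,5.5,0,5],
    [-15.6,4.25,5.5,0,5]
  ]
}}

```text
t: 3.25
tool_pos: [0.5207, -0.4215, 0.2146]
tool_rot: [-2.112, -2.322, -0.001]
contact_force: [0.7, 0.9, 0.6]
opening: 0.0501
```

Run:
```python
from h import *
for p in [(.5195,-.4237,.2),(.5195,-.4237,.144)]: print(plan(p,5.2))
snap("wrist","3")
```

```text
(array([-0.21, -0.14,  1.46]), np.float64(0.23), np.float64(5.43))
(array([-0.22, -0.13,  7.06]), np.float64(0.23), np.float64(5.43))
```

View pics/wrist3.png

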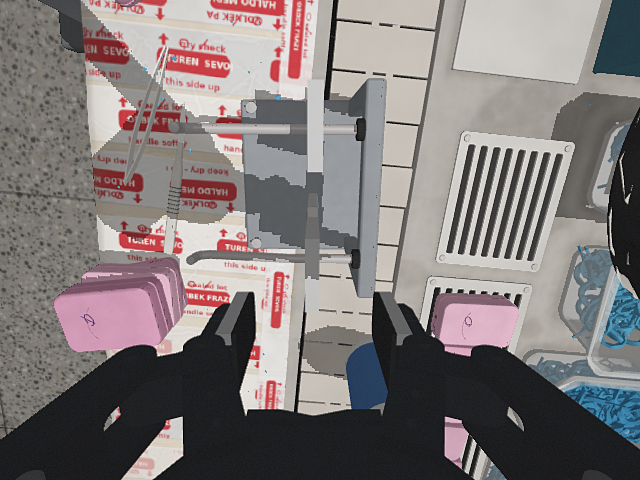

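>>> {"fn": "move_arm", "kwargs": {
  "increments": [
    [-0.2,-0.1,2,0.2,4],
    [-0.2,-0.1,4,0.2,4],
    [-0.2,-0.1,5.5,0.2,4],
    [-0.2,-0.1,7,0.2,4],
    [-0.2,-0.1,7,0.2,4]
  ]
}}

```text
t: 3.92
tool_pos: [0.5191, -0.425, 0.1429]
tool_rot: [-2.117, -2.316, -0.0]
contact_force: [-0.0, 0.2, -0.3]
opening: 0.04
```

Run:
```python
from h import *
for p in [(.5195,-.4237,.144)]: print(plan(p,5.2))
snap("wrist","4");snap("side","4")
from station import sensors;print(sensors.get_obs())
```

```text
(array([ 0.12,  0.05, -0.11]), np.float64(-0.06), np.float64(5.14))
{'t': 4.025, 'q': array([-7.96772067e-01,  2.39533443e-01,  1.58255076e+00,  1.33278502e-05,
        1.31934441e+00, -8.86426024e-01]), 'dq': array([-0.00037117, -0.01017708, -0.01789414, -0.00114611, -0.00227857,
        0.00053397]), 'effort': array([ 1.57943327e-02, -4.46335065e+01, -3.42777300e+01,  9.41516237e-05,
        2.12356687e-02,  6.39248083e-05]), 'tool_pos': array([ 0.52011599, -0.42593047,  0.1453788 ]), 'tool_rot': array([2.11955558e+00, 2.31863212e+00, 5.77111019e-06]), 'contact_force': array([ 0.82649448, -1.32027536, -0.60137194]), 'wrist_torque': array([ 0.04051067,  0.0189108 , -0.00190627]), 'opening': 0.039797190020778854}
```

View pics/wrist4.png

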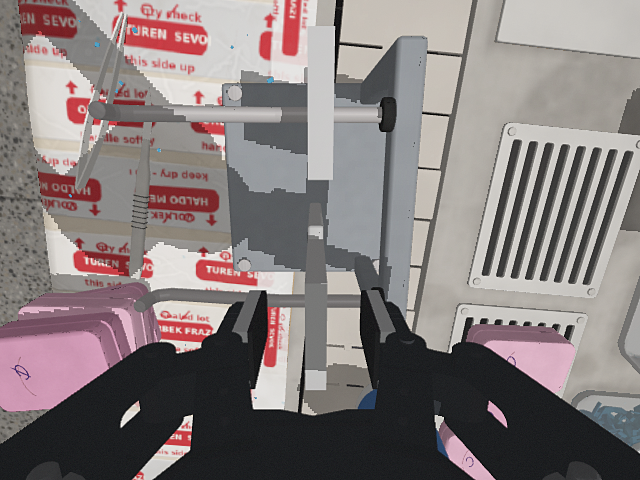

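View pics/side4.png

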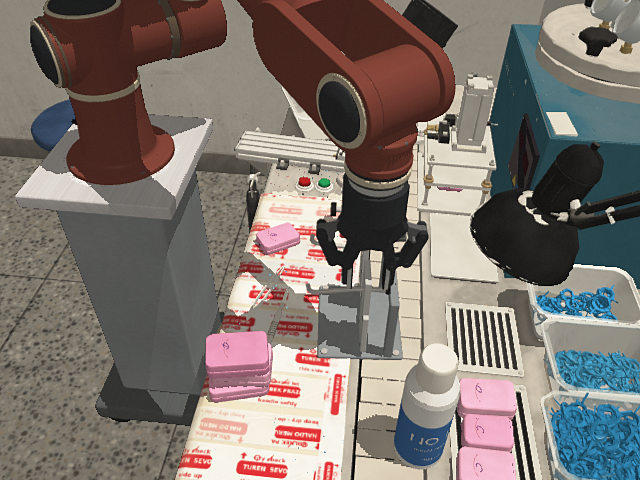

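>>> {"fn": "move_arm", "kwargs": {
  "increments": [
    [0,0,0,0,0.5],
    [0,0,0,0,0.5],
    [0,0,0,0,0.5],
    [0,0,0,0,0.5],
    [0,0,0,0,0.5]
  ],
  "newtons": 60
}}

```text
t: 4.65
tool_pos: [0.5202, -0.4262, 0.146]
tool_rot: [2.119, 2.318, -0.0]
contact_force: [-0.2, -1.2, 2.4]
opening: 0.0067
```

Run:
```python
from h import *
from station import sensors;o=sensors.get_obs();print(o["tool_pos"],o["contact_force"],o["wrist_torque"],o["opening"],plan((.5198,-.4237,.144),5.2))
```

```text
[ 0.52024632 -0.42616331  0.1460037 ] [-0.154393   -1.20621224  2.41388061] [-0.16357744  0.06472901  0.01594771] 0.006723537994379545 (array([ 0.25, -0.02,  0.2 ]), np.float64(-0.06), np.float64(5.14))
```

>>> {"fn": "move_arm", "kwargs": {
  "increments": [
    [0,0,-0.2,0,0.5],
    [0,0,-0.5,0,0.5],
    [0,0,-0.7,0,0.5],
    [0,0,-0.7,0,0.5],
    [0,0,-0.7,0,0.5]
  ]
}}

```text
t: 5.28
tool_pos: [0.5199, -0.4257, 0.1521]
tool_rot: [-2.119, -2.319, -0.0]
contact_force: [-0.4, -0.5, -1.8]
opening: 0.0066
```

```bash
python3 - <<'E'
from h import *
snap("wrist","5");snap("side","5")
E
python3 -c "
import cv2
a=cv2.imread('pics/side5.png')[200:370,280:430];b=cv2.imread('pics/wrist5.png')[60:420,80:440]
cv2.imwrite('pics/e5.png',cv2.hconcat([cv2.resize(a,(406,460)),cv2.resize(b,(390,460))]))"
```

```text
(no output)
```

View pics/e5.png

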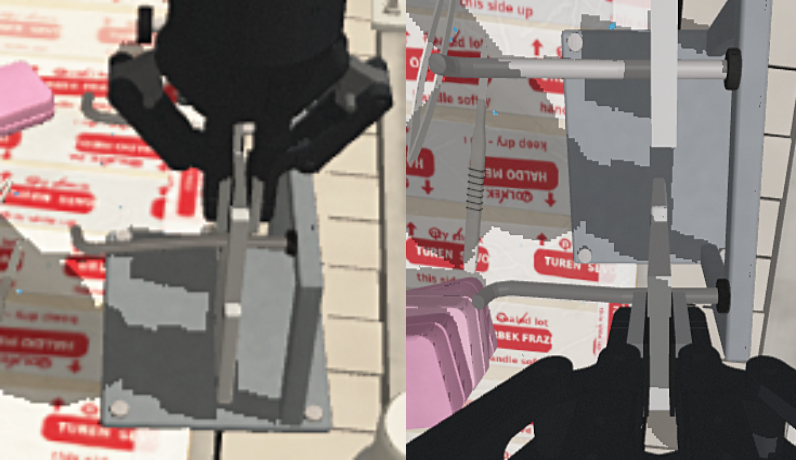

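>>> {"fn": "move_arm", "kwargs": {
  "increments": [
    [0,-1,0,0,0.5],
    [0,-2,0,0,0.5],
    [0,-3,0,0,0.5],
    [0,-3,0,0,0.5]
  ]
}}

```text
t: 5.88
tool_pos: [0.4892, -0.4287, 0.1523]
tool_rot: [-2.121, -2.318, -0.0]
contact_force: [0.4, 0.4, -1.1]
opening: 0.0066
```

>>> {"fn": "move_arm", "kwargs": {
  "increments": [
    [0,-1,0,0,0.5],
    [0,-2,0,0,0.5],
    [0,-2,0,0,0.5],
    [0,-2,0,0,0.5]
  ]
}}

```text
t: 6.38
tool_pos: [0.4702, -0.4303, 0.1524]
tool_rot: [2.12, 2.318, 0.0]
contact_force: [-0.1, 0.2, -1.9]
opening: 0.0066
```

>>> {"fn": "move_arm", "kwargs": {
  "increments": [
    [0,0,0.15,0,0.5],
    [0,0,0.3,0,0.5],
    [0,0,0.3,0,0.5]
  ]
}}

```text
t: 6.75
tool_pos: [0.4702, -0.4301, 0.149]
tool_rot: [-2.119, -2.319, -0.0]
contact_force: [1.1, -0.0, -1.6]
opening: 0.0064
```

>>> {"fn": "move_arm", "kwargs": {
  "increments": [
    [0,0,0.15,0,0.5],
    [0,0,0.3,0,0.5],
    [0,0,0.3,0,0.5]
  ]
}}

```text
t: 7.12
tool_pos: [0.4701, -0.4302, 0.146]
tool_rot: [-2.119, -2.319, -0.0]
contact_force: [0.9, -0.1, -1.2]
opening: 0.007
```

>>> {"fn": "move_arm", "kwargs": {
  "increments": [
    [0,0,0.1,0,0.5],
    [0,0,0.2,0,0.5],
    [0,0,0.2,0,0.5]
  ]
}}

```text
t: 7.5
tool_pos: [0.4701, -0.4302, 0.1441]
tool_rot: [-2.119, -2.319, -0.0]
contact_force: [0.6, -0.0, -1.9]
opening: 0.0066
```

Past the original resting height with no contact: the peg bends down. Continue feeling.

>>> {"fn": "move_arm", "kwargs": {
  "increments": [
    [0,0,0.05,0,0.5],
    [0,0,0.1,0,0.5],
    [0,0,0.1,0,0.5]
  ]
}}

```text
t: 7.88
tool_pos: [0.4702, -0.4302, 0.1432]
tool_rot: [-2.119, -2.319, -0.0]
contact_force: [0.7, -0.2, -1.8]
opening: 0.0067
```

>>> {"fn": "move_arm", "kwargs": {
  "increments": [
    [0,0,0.05,0,0.5],
    [0,0,0.1,0,0.5],
    [0,0,0.1,0,0.5]
  ]
}}

```text
t: 8.25
tool_pos: [0.4702, -0.4303, 0.1424]
tool_rot: [2.119, 2.319, -0.0]
contact_force: [0.6, 1.0, -0.6]
opening: 0.0064
```

>>> {"fn": "move_arm", "kwargs": {
  "increments": [
    [0,0,0.05,0,0.5],
    [0,0,0.05,0,0.5],
    [0,0,0.05,0,0.5]
  ]
}}

```text
t: 8.62
tool_pos: [0.4703, -0.4303, 0.142]
tool_rot: [2.119, 2.319, -0.0]
contact_force: [-0.7, 0.1, 0.4]
opening: 0.0069
```

>>> {"fn": "move_arm", "kwargs": {
  "increments": [
    [0,0,0.05,0,0.5],
    [0,0,0.05,0,0.5],
    [0,0,0.05,0,0.5]
  ]
}}

```text
t: 9.0
tool_pos: [0.4703, -0.4304, 0.1416]
tool_rot: [2.119, 2.319, -0.0]
contact_force: [-0.3, 1.4, 0.6]
opening: 0.0064
```

>>> {"fn": "move_arm", "kwargs": {
  "increments": [
    [0,0,-0.4,0,0.5],
    [0,0,-0.8,0,0.5],
    [0,0,-1.1,0,0.5],
    [0,0,-1.1,0,0.5]
  ]
}}

```text
t: 9.5
tool_pos: [0.4703, -0.4304, 0.1526]
tool_rot: [2.119, 2.318, -0.0]
contact_force: [-0.4, 0.6, -1.6]
opening: 0.0067
```

>>> {"fn": "move_arm", "kwargs": {
  "increments": [
    [0,-0.4,0,0,0.5],
    [0,-0.8,0,0,0.5],
    [0,-1.2,0,0,0.5],
    [0,-1.2,0,0,0.5]
  ]
}}

```text
t: 10.0
tool_pos: [0.4579, -0.4314, 0.1523]
tool_rot: [-2.12, -2.318, 0.0]
contact_force: [-0.0, 0.3, -2.4]
opening: 0.0069
```

```bash
python3 - <<'E'
from h import *
snap("wrist","6");snap("side","6")
E
python3 -c "
import cv2
a=cv2.imread('pics/side6.png')[200:370,250:400];b=cv2.imread('pics/wrist6.png')[60:420,80:440]
cv2.imwrite('pics/e6.png',cv2.hconcat([cv2.resize(a,(406,460)),cv2.resize(b,(390,460))]))"
```

```text
(no output)
```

View pics/e6.png

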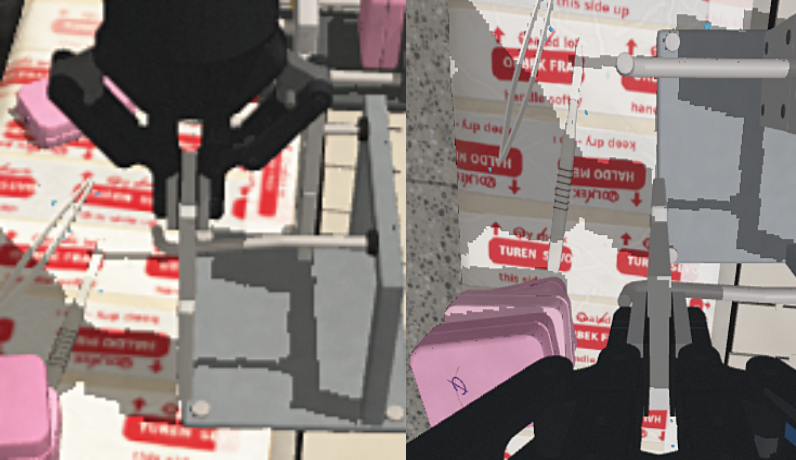

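>>> {"fn": "move_arm", "kwargs": {
  "increments": [
    [0,-0.2,0,0,0.5],
    [0,-0.4,0,0,0.5],
    [0,-0.5,0,0,0.5],
    [0,-0.5,0,0,0.5]
  ]
}}

```text
t: 10.6
tool_pos: [0.4532, -0.4318, 0.1523]
tool_rot: [-2.12, -2.319, 0.0]
contact_force: [0.6, -0.6, -1.5]
opening: 0.0068
```

>>> {"fn": "move_arm", "kwargs": {
  "increments": [
    [0,-0.2,0,0,0.5],
    [0,-0.4,0,0,0.5],
    [0,-0.4,0,0,0.5]
  ]
}}

```text
t: 10.98
tool_pos: [0.4491, -0.4321, 0.1523]
tool_rot: [-2.12, -2.319, 0.0]
contact_force: [-0.7, -0.1, -1.5]
opening: 0.0067
```

>>> {"fn": "move_arm", "kwargs": {
  "increments": [
    [0,-0.2,0,0,0.5],
    [0,-0.4,0,0,0.5],
    [0,-0.4,0,0,0.5]
  ]
}}

```text
t: 11.35
tool_pos: [0.4451, -0.4325, 0.1523]
tool_rot: [-2.12, -2.319, 0.0]
contact_force: [-0.1, -0.5, -1.8]
opening: 0.0067
```

>>> {"fn": "move_arm", "kwargs": {
  "increments": [
    [0,-0.3,0,0,0.5],
    [0,-0.5,0,0,0.5],
    [0,-0.5,0,0,0.5]
  ]
}}

```text
t: 11.72
tool_pos: [0.4402, -0.433, 0.1523]
tool_rot: [2.12, 2.319, -0.0]
contact_force: [-0.2, -0.8, -1.5]
opening: 0.0068
```

>>> {"fn": "move_arm", "kwargs": {
  "increments": [
    [0,-0.4,0,0,0.5],
    [0,-0.8,0,0,0.5],
    [0,-1.5,0,0,0.5],
    [0,-1.5,0,0,0.5]
  ]
}}

```text
t: 12.22
tool_pos: [0.4248, -0.4344, 0.1523]
tool_rot: [-2.12, -2.318, 0.0]
contact_force: [-0.1, 0.2, -1.6]
opening: 0.0067
```

```bash
python3 - <<'E'
from h import *
snap("wrist","7");snap("side","7")
E
python3 -c "
import cv2
a=cv2.imread('pics/side7.png')[200:370,230:380];b=cv2.imread('pics/wrist7.png')[60:420,80:440]
cv2.imwrite('pics/e7.png',cv2.hconcat([cv2.resize(a,(406,460)),cv2.resize(b,(390,460))]))"
```

```text
(no output)
```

View pics/e7.png

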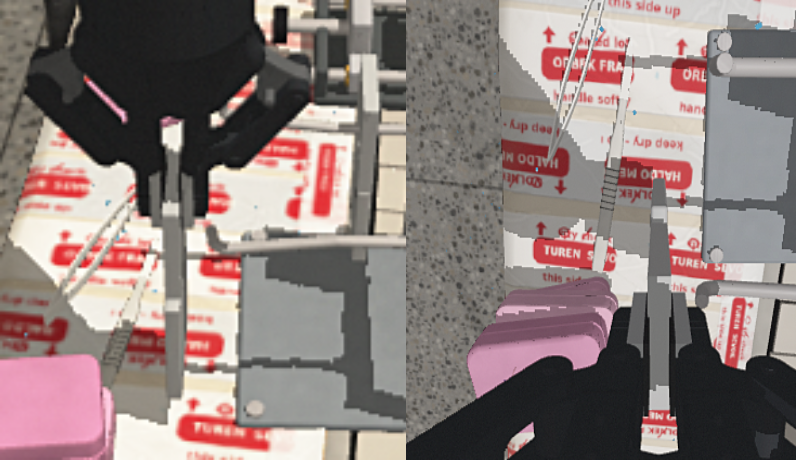

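>>> {"fn": "move_arm", "kwargs": {
  "increments": [
    [0,0,-4,0,0.5],
    [0,0,-8,0,0.5],
    [0,0,-12,0,0.5],
    [3,0,-14,0,0.5],
    [6,1,-14,0,0.5]
  ]
}}

```text
t: 12.95
tool_pos: [0.4306, -0.374, 0.2956]
tool_rot: [2.117, 2.314, -0.001]
contact_force: [-0.3, 0.1, -1.8]
opening: 0.0066
```

>>> {"fn": "move_arm", "kwargs": {
  "increments": [
    [4,1,0,0,0.5],
    [8,2.5,0,0,0.5],
    [12,4,0,0,0.5],
    [12,4,0,0,0.5]
  ]
}}

```text
t: 13.45
tool_pos: [0.4597, -0.2483, 0.2926]
tool_rot: [2.115, 2.323, 0.001]
contact_force: [0.0, 0.5, -1.5]
opening: 0.0068
```

Run:
```python
from h import *
snap("wrist","8");snap("top","8")
a=cv2.imread("pics/wrist8.png");cv2.imwrite("pics/e8.png",cv2.resize(a[20:240,230:500],None,fx=2.9,fy=2.7,interpolation=cv2.INTER_CUBIC) if 0 else a)
```

```text
(no output)
```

View pics/wrist8.png

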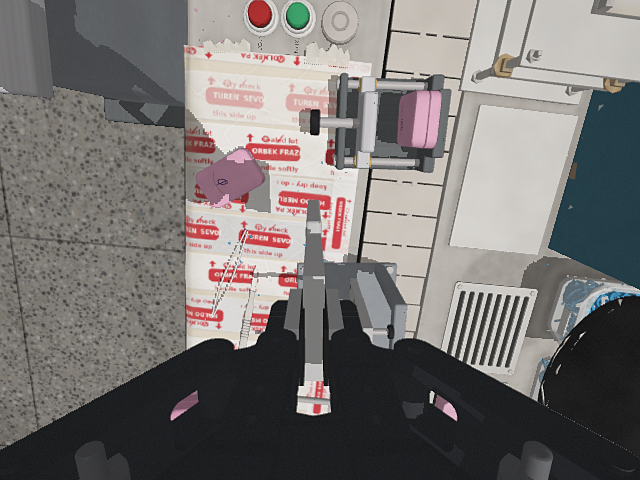

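>>> {"fn": "move_arm", "kwargs": {
  "increments": [
    [0,2,3,0,0.5],
    [0,4,6,0,0.5],
    [0,4,7.5,0,0.5],
    [0,4,7.5,0,0.5]
  ]
}}

```text
t: 14.05
tool_pos: [0.4977, -0.2473, 0.2158]
tool_rot: [-2.118, -2.315, 0.001]
contact_force: [-1.3, -0.5, -0.9]
opening: 0.007
```

Run:
```python
from h import *
snap("wrist","9")
from station import sensors;o=sensors.get_obs();print(o["tool_pos"],o["tool_rot"])
a=cv2.imread("pics/wrist9.png");cv2.imwrite("pics/e9.png",cv2.resize(a[0:200,240:440],None,fx=3,fy=3,interpolation=cv2.INTER_CUBIC))
```

```text
[ 0.49830422 -0.24760753  0.21732625] [-2.12033233e+00 -2.31734987e+00  6.94011161e-04]
```

View pics/e9.png

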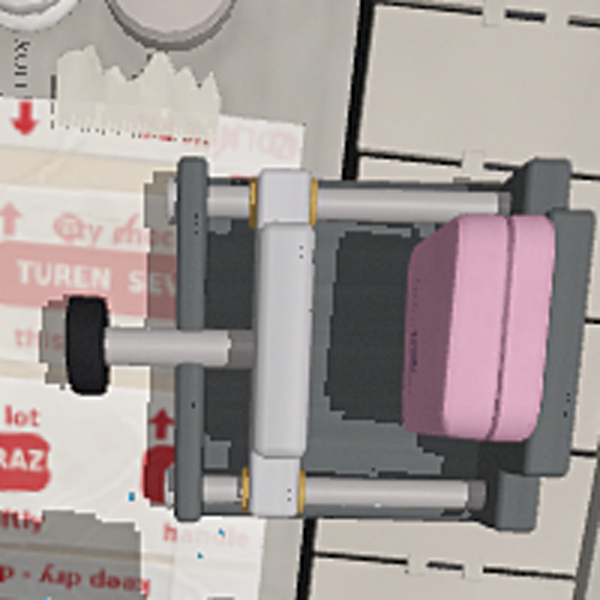

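Run:
```python
from h import *
np.set_printoptions(precision=4,suppress=True)
d=load("wrist9")
def f(p):return (p[0]/3+240-.33,p[1]/3-.33)
def seg(n,a,b,z):
    A=ray(d,f(a),z);B=ray(d,f(b),z);v=A-B
    print(n,A[:2],B[:2],"mid",((A+B)/2)[:2],"len %.4f yaw %.2f"%(np.linalg.norm(v),np.degrees(np.arctan2(-v[0],v[1]))))
seg("jaw face",(310,232),(305,448),.057)
seg("jaw back",(260,228),(254,448),.057)
seg("mould free",(458,225),(445,428),.077)
seg("mould back",(554,225),(542,428),.077)
seg("bjaw face?",(552,212),(526,474),.064)
seg("bjaw back",(594,212),(566,474),.064)
seg("front L",(178,160),(177,517),.033)
seg("front R",(206,160),(199,517),.033)
seg("knob front",(68,305),(66,385),.036)
seg("knob back",(107,305),(106,385),.036)
# rods: x direction
A=ray(d,f((320,203)),.022);B=ray(d,f((500,207)),.022);print("rodU",A,B,np.degrees(np.arctan2(*(B-A)[[1,0]])))
A=ray(d,f((305,492)),.022);B=ray(d,f((468,494)),.022);print("rodL",A,B,np.degrees(np.arctan2(*(B-A)[[1,0]])))
A=ray(d,f((68,345)),.030);B=ray(d,f((230,347)),.037);print("stem",A,B)
print(plan((.5,-.2,.2),5))
```

```text
jaw face [ 0.5091 -0.1315] [ 0.5135 -0.1819] mid [ 0.5113 -0.1567] len 0.0506 yaw 4.97
jaw back [ 0.497  -0.1316] [ 0.5006 -0.1831] mid [ 0.4988 -0.1574] len 0.0515 yaw 3.98
mould free [ 0.5409 -0.1303] [ 0.5445 -0.1741] mid [ 0.5427 -0.1522] len 0.0439 yaw 4.59
mould back [ 0.5624 -0.1284] [ 0.5673 -0.1721] mid [ 0.5648 -0.1502] len 0.0439 yaw 6.32
bjaw face? [ 0.5649 -0.1233] [ 0.5689 -0.1831] mid [ 0.5669 -0.1532] len 0.0600 yaw 3.76
bjaw back [ 0.5748 -0.1224] [ 0.5788 -0.1822] mid [ 0.5768 -0.1523] len 0.0600 yaw 3.90
front L [ 0.4747 -0.1136] [ 0.4815 -0.2042] mid [ 0.4781 -0.1589] len 0.0908 yaw 4.30
front R [ 0.4819 -0.113 ] [ 0.4876 -0.2036] mid [ 0.4848 -0.1583] len 0.0908 yaw 3.64
knob front [ 0.4485 -0.1514] [ 0.449  -0.1716] mid [ 0.4487 -0.1615] len 0.0202 yaw 1.32
knob back [ 0.4588 -0.1505] [ 0.4597 -0.1707] mid [ 0.4593 -0.1606] len 0.0202 yaw 2.66
rodU [ 0.5131 -0.1184  0.022 ] [ 0.5617 -0.1151  0.022 ] 3.9227303971376704
rodL [ 0.5175 -0.1947  0.022 ] [ 0.5647 -0.1911  0.022 ] 4.430531122916149
stem [ 0.4481 -0.1611  0.03  ] [ 0.4922 -0.1581  0.037 ]
(array([4.73, 0.59, 1.73]), np.float64(0.08), np.float64(5.08))
```

Run:
```python
from h import *
print(plan((.535,-.157,.225),4.1),plan((.535,-.157,.16),4.1))
```

```text
(array([ 8.7 ,  4.46, -0.77]), np.float64(0.98), np.float64(5.08)) (array([8.7 , 4.46, 5.73]), np.float64(0.98), np.float64(5.08))
```

>>> {"fn": "move_arm", "kwargs": {
  "increments": [
    [0,1,-1,1,0.5],
    [3,3,-1,1,0.5],
    [6,4.45,-1,1,0.5],
    [8.7,4.45,-1,1,0.5],
    [8.7,4.45,-1,1,0.5]
  ]
}}

```text
t: 14.72
tool_pos: [0.5366, -0.1553, 0.2298]
tool_rot: [2.135, 2.3, 0.002]
contact_force: [-0.6, 0.2, -1.7]
opening: 0.0067
```

Run:
```python
from h import *
snap("wrist","10");snap("top","10");snap("side","10")
print(plan((.535,-.157,.225),4.1),plan((.535,-.157,.16),4.1))
a=cv2.imread("pics/side10.png")[130:290,300:440];b=cv2.imread("pics/wrist10.png")
cv2.imwrite("pics/e10.png",cv2.hconcat([cv2.resize(a,(420,480)),cv2.resize(b[100:480,160:460],(379,480))]))
```

```text
(array([ 0.02, -0.1 ,  0.37]), np.float64(0.01), np.float64(4.11)) (array([ 0.03, -0.12,  6.87]), np.float64(0.01), np.float64(4.11))
```

View pics/e10.png

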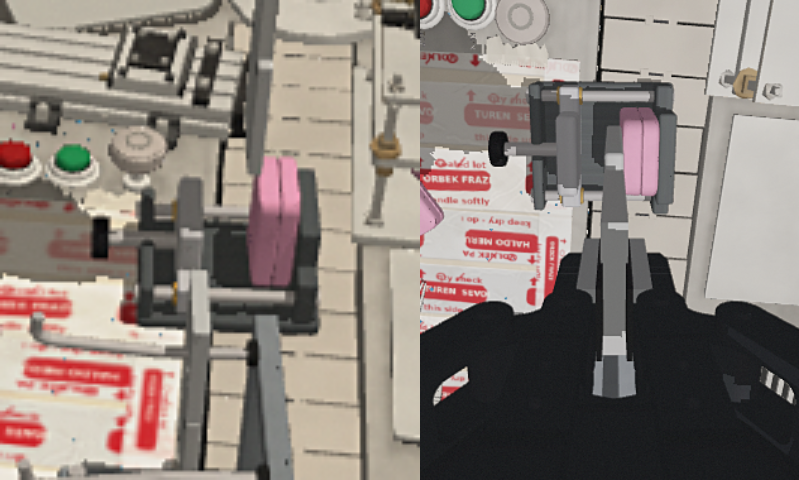

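Run:
```python
from h import *
np.set_printoptions(precision=1,suppress=True)
d=load("wrist10")
from station import sensors
o=sensors.get_obs();T=o["tool_pos"];print(T)
y=np.radians(4.1);ex=np.array([np.cos(y),np.sin(y),0]);ey=np.array([-np.sin(y),np.cos(y),0])
for w,z in((.029,-.0295),(.029,-.1015),(.022,.03)):
  for s in(-.004,.004): print(w,z,s,(proj(d,T+[0,0,z-.0243]+ey*(w+.002)+ex*s)-[200,80])*4)
a=cv2.imread("pics/wrist10.png");cv2.imwrite("pics/e11.png",cv2.resize(a[150:300,230:400],None,fx=4,fy=4,interpolation=cv2.INTER_CUBIC))
for w,z in((.029,-.0295),(.029,-.1015),(.022,.03)):
  for s in(-.004,.004): print(w,z,s,(proj(d,T+[0,0,z-.0243]+ey*(w+.002)+ex*s)-[230,150])*4)
```

```text
[ 0.5 -0.2  0.2]
0.029 -0.0295 -0.004 [411.9 570.4]
0.029 -0.0295 0.004 [474.1 570.6]
0.029 -0.1015 -0.004 [421.7 479.3]
0.029 -0.1015 0.004 [467.  479.4]
0.022 0.03 -0.004 [396.3 794.2]
0.022 0.03 0.004 [485.2 794.4]
0.029 -0.0295 -0.004 [291.9 290.4]
0.029 -0.0295 0.004 [354.1 290.6]
0.029 -0.1015 -0.004 [301.7 199.3]
0.029 -0.1015 0.004 [347.  199.4]
0.022 0.03 -0.004 [276.3 514.2]
0.022 0.03 0.004 [365.2 514.4]
```

View pics/e11.png

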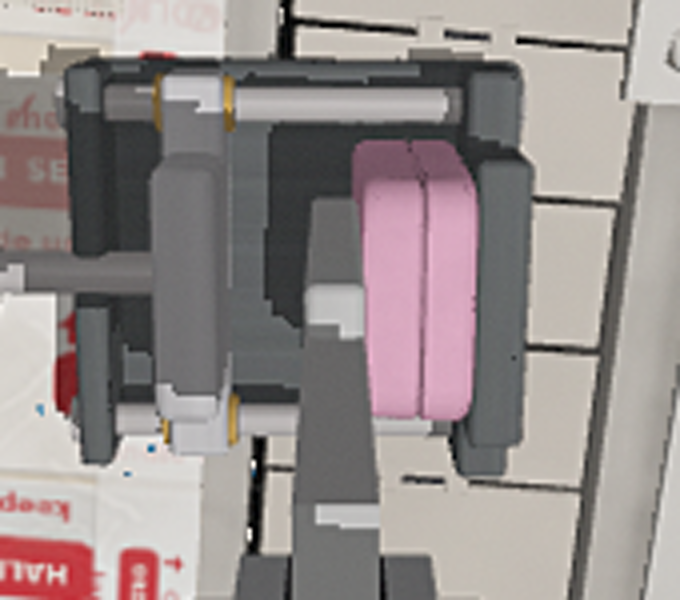

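>>> {"fn": "move_arm", "kwargs": {
  "increments": [
    [0,-0.25,1,0,0.5],
    [0,-0.25,3,0,0.5],
    [0,-0.25,5,0,0.5],
    [0,-0.25,6.9,0,0.5],
    [0,-0.25,6.9,0,0.5]
  ]
}}

```text
t: 15.5
tool_pos: [0.5313, -0.1558, 0.155]
tool_rot: [-2.136, -2.296, 0.003]
contact_force: [-0.2, 0.3, -1.3]
opening: 0.0069
```

Run:
```python
from h import *
snap("wrist","12");snap("side","12")
print(plan((.534,-.157,.1357),4.1))
a=cv2.imread("pics/side12.png")[130:290,300:440];b=cv2.imread("pics/wrist12.png")
cv2.imwrite("pics/e12.png",cv2.hconcat([cv2.resize(a,(420,480)),cv2.resize(b[100:480,160:460],(379,480))]))
```

```text
(array([-0.06,  0.1 ,  2.24]), np.float64(0.04), np.float64(4.14))
```

View pics/e12.png

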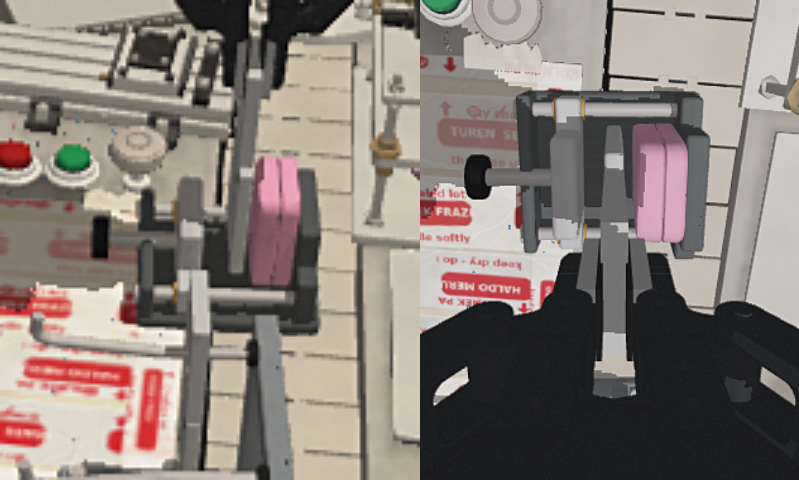

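>>> {"fn": "move_arm", "kwargs": {
  "increments": [
    [0,0,0.5,0,0.5],
    [0,0,1.0,0,0.5],
    [0,0,1.5,0,0.5],
    [0,0,1.8,0,0.5],
    [0,0,1.8,0,0.5]
  ]
}}

```text
t: 16.23
tool_pos: [0.5327, -0.1564, 0.1399]
tool_rot: [-2.139, -2.3, 0.0]
contact_force: [-1.3, 0.3, -1.7]
opening: 0.0066
```

>>> {"fn": "move_arm", "kwargs": {
  "increments": [
    [0,0,0,0,0.5],
    [0,0,0,0,0.5]
  ]
}}

```text
t: 16.48
tool_pos: [0.5331, -0.1566, 0.1406]
tool_rot: [2.139, 2.3, 0.0]
contact_force: [0.6, 0.1, -2.0]
opening: 0.0066
```

>>> {"fn": "move_arm", "kwargs": {
  "increments": [
    [0,0.1,0,0,0.5],
    [0,0.25,0,0,0.5],
    [0,0.25,0,0,0.5]
  ]
}}

```text
t: 16.85
tool_pos: [0.5356, -0.1563, 0.1404]
tool_rot: [2.14, 2.3, 0.0]
contact_force: [-0.9, 0.4, -1.0]
opening: 0.0069
```

>>> {"fn": "move_arm", "kwargs": {
  "increments": [
    [0,0.08,0,0,0.5],
    [0,0.08,0,0,0.5],
    [0,0.08,0,0,0.5]
  ]
}}

```text
t: 17.23
tool_pos: [0.5362, -0.1563, 0.1403]
tool_rot: [-2.14, -2.3, 0.0]
contact_force: [0.0, 1.1, -2.2]
opening: 0.0069
```

Now lower to the floor by feel.

>>> {"fn": "move_arm", "kwargs": {
  "increments": [
    [0,0,0.1,0,0.5],
    [0,0,0.2,0,0.5],
    [0,0,0.3,0,0.5],
    [0,0,0.3,0,0.5]
  ]
}}

```text
t: 17.73
tool_pos: [0.5361, -0.1562, 0.1371]
tool_rot: [-2.14, -2.3, 0.0]
contact_force: [-0.2, 0.5, -1.3]
opening: 0.0068
```

>>> {"fn": "move_arm", "kwargs": {
  "increments": [
    [0,0,0.06,0,0.5],
    [0,0,0.12,0,0.5],
    [0,0,0.12,0,0.5]
  ]
}}

```text
t: 18.1
tool_pos: [0.5364, -0.1563, 0.1365]
tool_rot: [2.14, 2.3, 0.0]
contact_force: [-0.6, 1.3, -0.1]
opening: 0.006
```

>>> {"fn": "move_arm", "kwargs": {
  "increments": [
    [0,0.05,0.03,0,0.5],
    [0,0.1,0.03,0,0.5],
    [0,0.1,0.03,0,0.5]
  ]
}}

```text
t: 18.48
tool_pos: [0.5372, -0.1563, 0.1365]
tool_rot: [-2.14, -2.3, 0.001]
contact_force: [-2.9, 0.5, 5.3]
opening: 0.0066
```

Run:
```python
from h import *
snap("wrist","13");snap("side","13")
a=cv2.imread("pics/side13.png")[150:260,320:420];b=cv2.imread("pics/wrist13.png")
cv2.imwrite("pics/e13.png",cv2.hconcat([cv2.resize(a,(436,480),interpolation=cv2.INTER_CUBIC),cv2.resize(b[160:320,230:350],(360,480),interpolation=cv2.INTER_CUBIC)]))
```

```text
(no output)
```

View pics/e13.png

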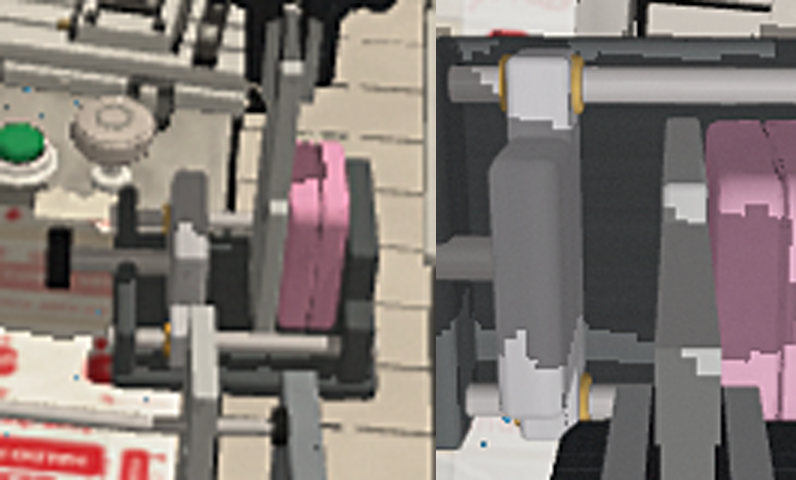

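>>> {"fn": "move_arm", "kwargs": {
  "increments": [
    [0,0,-0.05,0,0.5],
    [0,0,-0.05,0,1.0],
    [0,0,-0.05,0,1.5],
    [0,0,-0.05,0,2.5],
    [0,0,-0.05,0,3.5]
  ]
}}

```text
t: 19.2
tool_pos: [0.5373, -0.1562, 0.1362]
tool_rot: [2.14, 2.3, 0.0]
contact_force: [0.6, 0.1, 0.8]
opening: 0.0348
```

>>> {"fn": "move_arm", "kwargs": {
  "increments": [
    [0,0,-0.05,0,4],
    [0,0,-0.05,0,4],
    [0,0,-0.05,0,4]
  ]
}}

```text
t: 19.58
tool_pos: [0.5372, -0.1562, 0.1368]
tool_rot: [2.14, 2.3, 0.0]
contact_force: [0.6, 1.0, -0.6]
opening: 0.0401
```

Run:
```python
from h import *
snap("wrist","14");snap("side","14")
a=cv2.imread("pics/side14.png")[130:260,300:420];b=cv2.imread("pics/wrist14.png")
cv2.imwrite("pics/e14.png",cv2.hconcat([cv2.resize(a,(436,480),interpolation=cv2.INTER_CUBIC),cv2.resize(b[160:400,230:410],(360,480),interpolation=cv2.INTER_CUBIC)]))
```

```text
(no output)
```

View pics/e14.png

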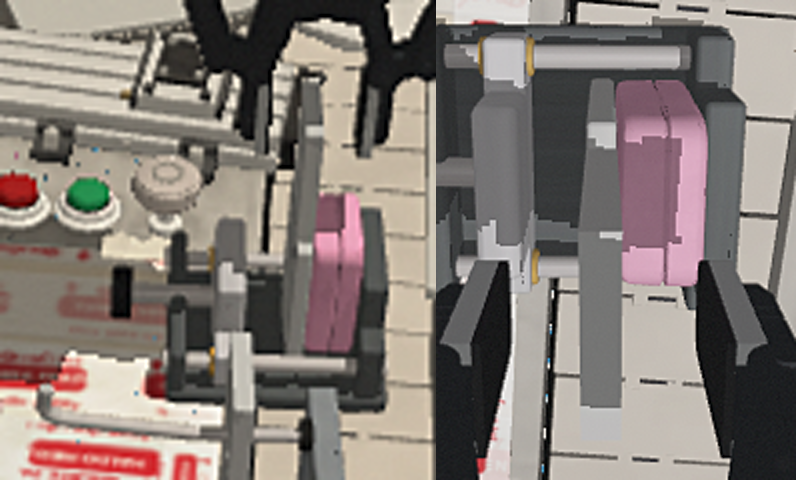

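Run:
```python
from h import *
d=load("top0");im=d["image"].astype(int);hsv=cv2.cvtColor(d["image"],cv2.COLOR_RGB2HSV)
m=((hsv[...,0]>150)&(hsv[...,0]<176)&(hsv[...,1]>50)).astype(np.uint8);n,l,s,c=cv2.connectedComponentsWithStats(m[270:340,240:320])
i=1+np.argmax(s[1:,4]);ys,xs=np.where(l==i);box=cv2.boxPoints(cv2.minAreaRect(np.c_[xs+240,ys+270].astype(np.float32)))
for b in box: print(ray(d,b,.02)[:2].round(3))
print(plan((.5372,-.1562,.235),4.1),plan((.405,-.164,.235),4.1),plan((.405,-.164,.031),4.1))
```

```text
[ 0.379 -0.189]
[ 0.406 -0.227]
[ 0.351 -0.266]
[ 0.325 -0.228]
(array([-0.  ,  0.  , -9.82]), np.float64(0.04), np.float64(4.14)) (array([  0.18, -13.24,  -9.82]), np.float64(0.04), np.float64(4.14)) (array([  0.18, -13.24,  10.58]), np.float64(0.04), np.float64(4.14))
```

>>> {"fn": "move_arm", "kwargs": {
  "increments": [
    [0,0,-2,0,4],
    [0,0,-5,0,4],
    [0,0,-9,0,4],
    [0,-3,-9.8,0,4],
    [0,-8,-9.8,0,2]
  ]
}}

```text
t: 20.3
tool_pos: [0.4581, -0.1625, 0.2385]
tool_rot: [2.135, 2.298, 0.002]
contact_force: [-0.9, -0.1, 1.0]
opening: 0.023
```

Run:
```python
from h import *
print(plan((.412,-.1635,.235),4.1))
snap("side","15")
```

```text
(array([ 0.24, -4.61,  0.33]), np.float64(0.11), np.float64(4.21))
```

View pics/side15.png

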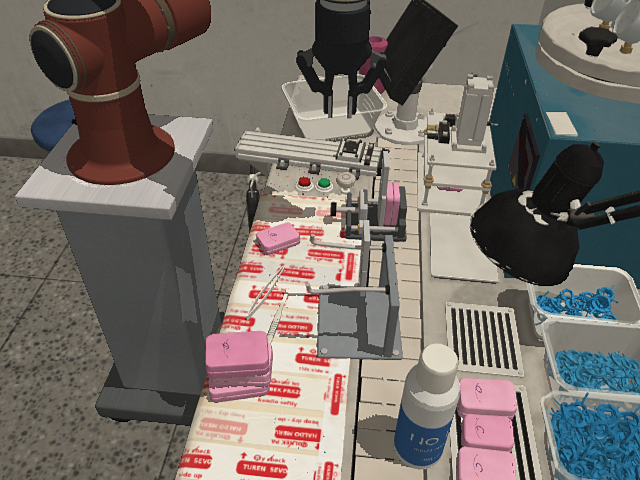

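The plate (around pixel 383,185) stands by itself next to the mould. Now I go in front of the knob.

>>> {"fn": "move_arm", "kwargs": {
  "increments": [
    [0.1,-3,0,0,0],
    [0.2,-4.6,0,0,0],
    [0.2,-4.6,5,0,0],
    [0.2,-4.6,10,0,0],
    [0.2,-4.6,14,0,0]
  ]
}}

```text
t: 20.98
tool_pos: [0.4115, -0.1634, 0.0945]
tool_rot: [2.139, 2.299, 0.0]
contact_force: [0.2, 0.2, 0.2]
opening: 0.0005
```

Run:
```python
from h import *
print(plan((.412,-.1635,.031),4.1))
snap("side","16");b=snap("wrist","16")
a=cv2.imread("pics/side16.png")[110:260,270:420];b=cv2.imread("pics/wrist16.png")
cv2.imwrite("pics/e16.png",cv2.hconcat([cv2.resize(a,(400,400),interpolation=cv2.INTER_CUBIC),cv2.resize(b[120:480,140:500],(400,400))]))
```

```text
(array([-0.01,  0.05,  6.35]), np.float64(0.03), np.float64(4.13))
```

View pics/e16.png

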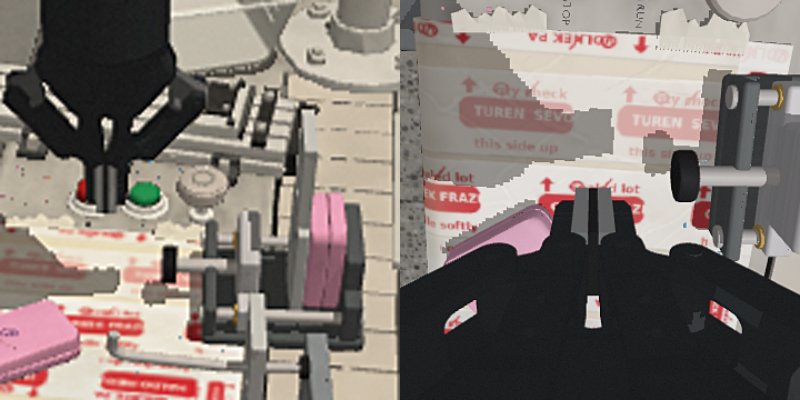

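>>> {"fn": "move_arm", "kwargs": {
  "increments": [
    [0,0,2,0,0],
    [0,0,4,0,0],
    [0,0,5.5,0,0],
    [0,0,6.3,0,0],
    [0,0,6.3,0,0]
  ]
}}

```text
t: 21.7
tool_pos: [0.4115, -0.1634, 0.0321]
tool_rot: [-2.14, -2.3, 0.0]
contact_force: [0.2, -0.7, -0.2]
opening: 0.0002
```

Run:
```python
from h import *
print(plan((.412,-.1635,.031),4.1))
snap("side","17");b=snap("wrist","17")
a=cv2.imread("pics/side17.png")[110:260,270:420];b=cv2.imread("pics/wrist17.png")
cv2.imwrite("pics/e17.png",cv2.hconcat([cv2.resize(a,(400,400),interpolation=cv2.INTER_CUBIC),cv2.resize(b[120:480,140:500],(400,400))]))
```

```text
(array([-0.02,  0.05,  0.11]), np.float64(0.04), np.float64(4.14))
```

View pics/e17.png

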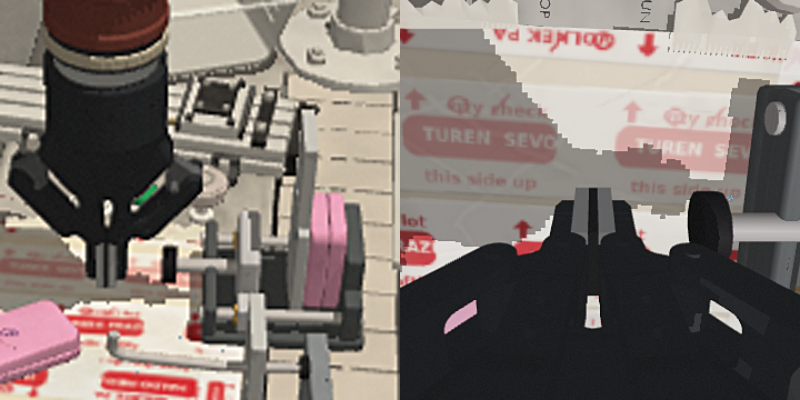

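>>> {"fn": "move_arm", "kwargs": {
  "increments": [
    [0,0.6,0,0,0],
    [0,1.2,0,0,0],
    [0,1.6,0,0,0],
    [0,1.6,0,0,0]
  ]
}}

```text
t: 22.3
tool_pos: [0.4278, -0.1621, 0.0319]
tool_rot: [2.139, 2.301, -0.0]
contact_force: [-0.3, 0.0, 0.2]
opening: -0.0002
```

>>> {"fn": "move_arm", "kwargs": {
  "increments": [
    [0,0.3,0,0,0],
    [0,0.5,0,0,0],
    [0,0.5,0,0,0]
  ]
}}

```text
t: 22.68
tool_pos: [0.4324, -0.1618, 0.0318]
tool_rot: [2.14, 2.3, 0.0]
contact_force: [0.0, -0.4, -0.7]
opening: -0.0002
```

>>> {"fn": "move_arm", "kwargs": {
  "increments": [
    [0,0.3,0,0,0],
    [0,0.5,0,0,0],
    [0,0.5,0,0,0]
  ]
}}

```text
t: 23.05
tool_pos: [0.4372, -0.1614, 0.0317]
tool_rot: [-2.139, -2.3, 0.001]
contact_force: [-3.0, -0.4, 0.2]
opening: -0.0003
```

>>> {"fn": "move_arm", "kwargs": {
  "increments": [
    [0,0.3,0,0,0],
    [0,0.6,0,0,0],
    [0,0.9,0,0,0],
    [0,1.2,0,0,0],
    [0,1.2,0,0,0]
  ]
}}

```text
t: 23.68
tool_pos: [0.4497, -0.1605, 0.0317]
tool_rot: [2.139, 2.3, 0.001]
contact_force: [-0.8, -0.8, -0.7]
opening: -0.0002
```

Run:
```python
from h import *
snap("side","18");b=snap("top","18")
a=cv2.imread("pics/side18.png")[110:260,270:420];b=cv2.imread("pics/top18.png")
cv2.imwrite("pics/e18.png",cv2.hconcat([cv2.resize(a,(400,400),interpolation=cv2.INTER_CUBIC),cv2.resize(b[150:290,180:320],(400,400))]))
```

```text
(no output)
```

View pics/e18.png

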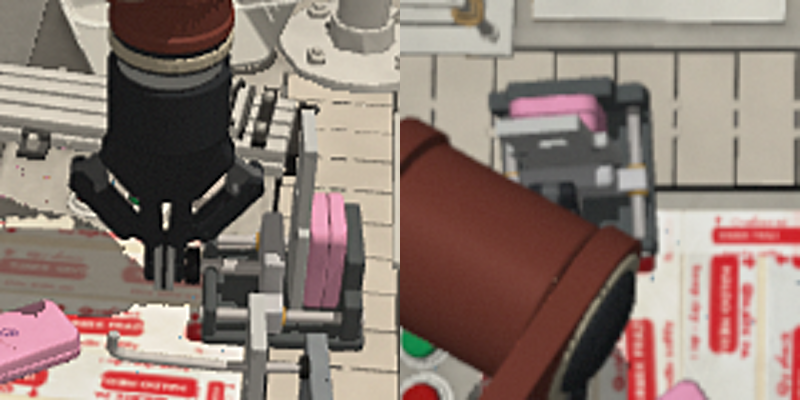

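>>> {"fn": "move_arm", "kwargs": {
  "increments": [
    [0,0.2,0,0,0],
    [0,0.4,0,0,0],
    [0,0.5,0,0,0],
    [0,0.5,0,0,0]
  ]
}}

```text
t: 24.28
tool_pos: [0.4544, -0.1602, 0.0318]
tool_rot: [2.14, 2.3, 0.0]
contact_force: [-1.5, -0.2, 0.5]
opening: 0.0004
```

>>> {"fn": "move_arm", "kwargs": {
  "increments": [
    [0,0.1,0,0,0],
    [0,0.2,0,0,0],
    [0,0.2,0,0,0]
  ]
}}

```text
t: 24.65
tool_pos: [0.4554, -0.1601, 0.0318]
tool_rot: [-2.138, -2.299, 0.003]
contact_force: [-7.3, -0.7, 3.7]
opening: -0.0001
```

>>> {"fn": "move_arm", "kwargs": {
  "increments": [
    [0,0.05,0,0,0],
    [0,0.1,0,0,0],
    [0,0.1,0,0,0]
  ]
}}

```text
t: 25.02
tool_pos: [0.4555, -0.1601, 0.0318]
tool_rot: [-2.136, -2.298, 0.006]
contact_force: [-11.8, -1.3, 7.6]
opening: -0.0001
```

>>> {"fn": "move_arm", "kwargs": {
  "increments": [
    [0,-0.3,0,0,0],
    [0,-0.8,0,0,0],
    [0,-2.5,0,0,0],
    [0,-3.5,-1,0,0],
    [0,-3.5,-5,0,0]
  ]
}}

```text
t: 25.65
tool_pos: [0.42, -0.1613, 0.0798]
tool_rot: [-2.137, -2.296, 0.001]
contact_force: [0.7, -0.7, -0.1]
opening: -0.0001
```

>>> {"fn": "move_arm", "kwargs": {
  "increments": [
    [0,0,-5,0,0],
    [0,0,-10,0,0],
    [2,-2,-16,0,0],
    [8,-4,-18,0,0],
    [12,-5,-18,0,0]
  ]
}}

```text
t: 26.28
tool_pos: [0.3642, -0.0456, 0.2649]
tool_rot: [2.137, 2.295, 0.006]
contact_force: [0.6, 0.7, -0.3]
opening: 0.0001
```

Run:
```python
from h import *
snap("side","19");snap("top","19")
a=cv2.imread("pics/side19.png")[150:260,310:420];b=cv2.imread("pics/top19.png")
cv2.imwrite("pics/e19.png",cv2.hconcat([cv2.resize(a,(400,400),interpolation=cv2.INTER_CUBIC),cv2.resize(b[165:275,190:300],(400,400),interpolation=cv2.INTER_CUBIC)]))
cv2.imwrite("pics/e20.png",cv2.imread("pics/side19.png"))
```

```text
(no output)
```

View pics/e19.png

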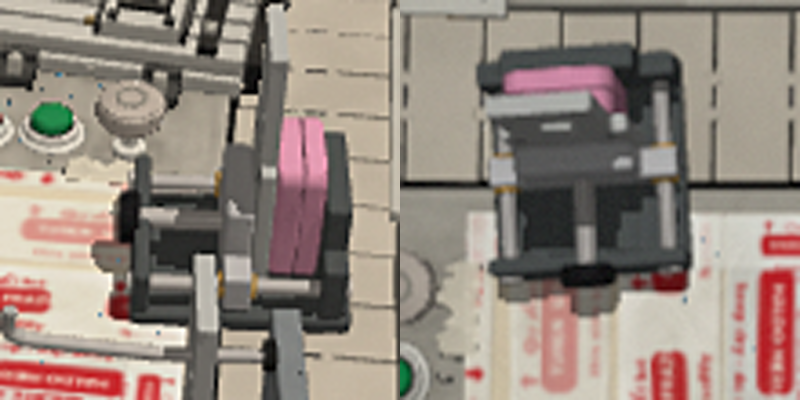

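View pics/e20.png

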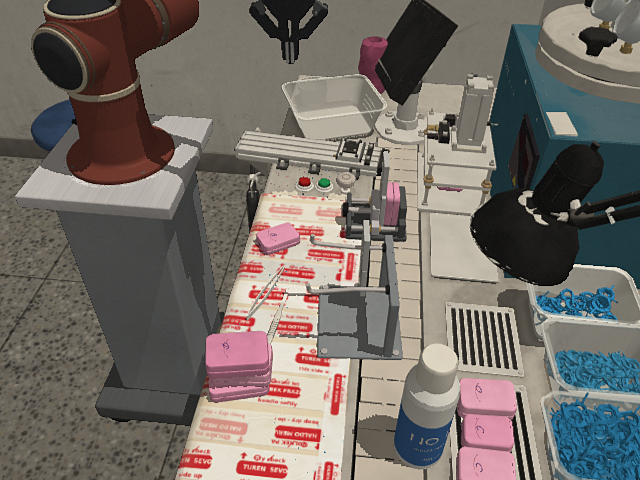

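Run:
```python
from h import *
np.set_printoptions(precision=4,suppress=True)
d=load("top19");s=110/400
f=lambda p:((p[0]-400)*s+190-.36,p[1]*s+165-.36)
o=np.array([.523,-.1557]);y=np.radians(4.1)
def c(p,z):
    X=ray(d,f(p),z)[:2]-o;return np.array([np.cos(y)*X[0]+np.sin(y)*X[1],-np.sin(y)*X[0]+np.cos(y)*X[1]])*1000
for n,p,z in(("tab top BL",(486,98),.1415),("tab BR",(588,92),.1415),("tab FR",(594,112),.1415),("tab FL",(488,118),.1415),("mould BL",(506,72),.078),("mould BR",(612,66),.078),("knob front",(588,283),.038),("jaw back top L",(515,184),.057),("jaw back top R",(638,178),.057)): print(n,c(p,z))
d0=load("top0");d=d0;f=lambda p:(p[0]/5+200-.4,p[1]/5+165-.4)
print("knob0",c((211,448),.038),"jawback0",c((113,305),.057),c((272,295),.057))
a=cv2.imread("pics/top19.png")[165:275,195:285];cv2.imwrite("pics/e21.png",cv2.resize(a,None,fx=5,fy=5,interpolation=cv2.INTER_CUBIC))
```

```text
tab top BL [18.5571 21.2194]
tab BR [ 18.0825 -21.5475]
tab FR [  9.4675 -23.5851]
tab FL [10.0561 20.8117]
mould BL [41.8888 24.5869]
mould BR [ 41.244  -23.4246]
knob front [-52.567  -0.888]
jaw back top L [-6.2908 27.2007]
jaw back top R [ -7.4744 -29.5425]
knob0 [-72.5856  -0.5651] jawback0 [-23.8257  26.544 ] [-24.175  -26.7546]
```

View pics/e21.png

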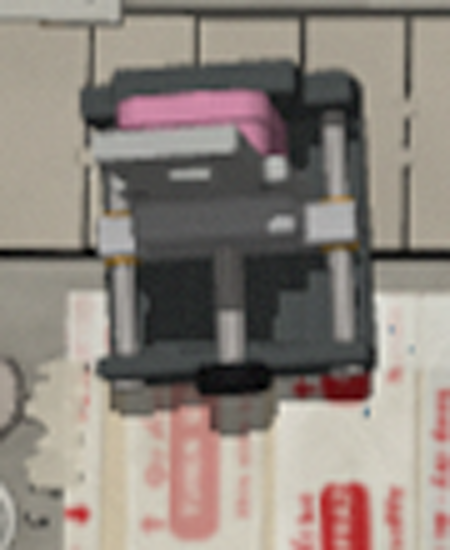

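Run:
```python
from station import order
print(order.finish_job())
```

```text
the job is handed in; nothing more can be done
None
```

The larger plate is off its peg, standing tab up in the clamp between the mould and the jaw. The jaw is pushed snug, and I handed the job in at about 26 s.

**Taking it off:** The larger plate hung on the peg nearer the side camera (y ≈ -0.42 m). By feel its wire bends down about 7°, which matches the images. The slot passed over the upturned tip with no contact force noticed beyond the plate's own weight of about 1.7 N.

**Placing:** I set it on the floor next to the mould with about 7 N of downward force and released it. It stood upright by itself.

**Clamping:** I pushed the knob until the force rose to about 12 N along the clamp, the upper end of the snug range, with about 8 N upward on the tool as well.

**Last checks (top camera after backing off):**
- The knob's front face is at -52.6 mm in clamp axes, against -52.5 mm expected for a snug jaw.
- The plate is about 1 mm off centre.
- The mould is still standing, and the smaller plate is still hanging on its peg.
- One small disagreement: the tab reads at x ≈ 14 mm, where 15.5 mm is expected. That is within the camera's 2 mm accuracy, or the plate leans by about half a degree.

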